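Dock a polisher's preset module and dial in its code

TASK

Stand the grey preset module upright on the low front ledge of the dock, between the lines of its rails, back against the step and thumbwheels facing you, and let go; then tip it away from you over the step so that it lies between the rails with its thumbwheels up, and bring it fully home against the rear wall. With it home, its three thumbwheels must read 4, 1, 2 from the one nearest you to the farthest: the tab of each wheel stands over that one of its five marks, counted from your left. Leave the other things where they are.

Things in the scene. Friction and masses are not known exactly. Their poses are not given: they have to be found in the camera images.
- module: grey plastic box 36 (x) x 54 (y) x 150 (z) mm, about 0.55 kg, loose; it starts standing on its foot. Origin: centre of the foot's underside; z up its length to the head, -x out of the wheel face, +x out of the plain back. Three black thumbwheels on one axle (along z, at x = -10 mm) 32, 70 and 108 mm above the foot show 4 mm of rim and a tab
- module_head (a point): centre of the module's head end face, 150 mm up its z from the origin. The face is bare and flat from 125 mm up, free for pushing; the sides (54 mm apart) are bare all along
- module_face (a point): middle of the module's wheel face, 75 mm from the foot. The face carries five white marks on either side of each wheel; counted from the left (wheel face towards you, or lying with the foot towards you) they are 1 to 5
- module_back (a point): middle of the module's plain back face, 75 mm from the foot. Lying on its back, the wheel face is 36 mm above the platform and the axle 28 mm
- dock: metal dock fixed to the bench, 92 mm wide: a low ledge on the robot's side, a step up to a platform with two rails, a rear wall. Origin: on the bench, middle of the step line; x points from the ledge over the step to the rear wall, y left, z up. The platform is rubber-lined. Rails 6 mm above it, inner faces at y = +-33 mm, x from 38 to 170 mm, spreading outward towards the step
- dock_ledge (a point): point on the ledge (4 mm thick, dock x from -56 to 0 mm) where the centre of the module's foot stands when its back touches the step, at dock x = -18 mm
- dock_step (a point): middle of the step's upper edge, 14 mm above the bench, 10 mm above the ledge. Pushed high towards dock +x, the standing module tips over this edge and falls on its back, its foot then 10 to 25 mm outside the step, so that it is still 30 to 45 mm short of home
- dock_wall (a point): foot of the rear wall's front face, on the platform, at dock x = 170 mm; the wall's top is 43 mm above the bench. Home, the module's head touches it, the foot is at dock x = 20 mm and the wheels at 52, 90 and 128 mm
- wheel_foot (a joint): wheel nearest the foot (nearest to the robot when lying): 0 rad with the tab square to the face, over the middle mark; positive moves the tab towards the module's -y side (right, when lying in the dock). Marks 1 to 5 are at -0.8, -0.4, 0, 0.4, 0.8 rad; stops at +-0.9. It stays where it is left; 1 N at the tab turns it. Wanted: mark 4
- wheel_mid (a joint): middle wheel: 0 rad with the tab square to the face, over the middle mark; positive moves the tab towards the module's -y side (right, when lying in the dock). Marks 1 to 5 are at -0.8, -0.4, 0, 0.4, 0.8 rad; stops at +-0.9. It stays where it is left; 1 N at the tab turns it. Wanted: mark 1
- wheel_head (a joint): wheel nearest the head (farthest when lying): 0 rad with the tab square to the face, over the middle mark; positive moves the tab towards the module's -y side (right, when lying in the dock). Marks 1 to 5 are at -0.8, -0.4, 0, 0.4, 0.8 rad; stops at +-0.9. It stays where it is left; 1 N at the tab turns it. Wanted: mark 2
- tab_foot (a point): centre of the foot wheel's finger tab: a round bar 10 mm thick, 14 mm long, parallel to the axle, 26 mm from it. Smooth; it must roll between the fingers as it turns, so a hard pinch binds. With the module lying in the dock, at joint angle a it is 28 mm + 26 mm x cos(a) above the platform and 26 mm x sin(a) right of the module's middle
- tab_mid (a point): centre of the mid wheel's finger tab: a round bar 10 mm thick, 14 mm long, parallel to the axle, 26 mm from it. Smooth; it must roll between the fingers as it turns, so a hard pinch binds. With the module lying in the dock, at joint angle a it is 28 mm + 26 mm x cos(a) above the platform and 26 mm x sin(a) right of the module's middle
- tab_head (a point): centre of the head wheel's finger tab: a round bar 10 mm thick, 14 mm long, parallel to the axle, 26 mm from it. Smooth; it must roll between the fingers as it turns, so a hard pinch binds. With the module lying in the dock, at joint angle a it is 28 mm + 26 mm x cos(a) above the platform and 26 mm x sin(a) right of the module's middle
- grind_wheel_0: flat dull-red bonded grinding wheel, 52 mm across, 12 mm thick, lying between the module and the dock; bystander, to be left alone
- compound_bar_1: bar of polishing compound in paper, 31 x 62 x 25 mm, lying left of the dock; bystander, to be left alone
- tape_roll: roll of tape, 103 mm across, 25 mm high, behind left of the dock; bystander, to be left alone
- pliers: long-nose pliers, 140 mm long, 12 mm thick, lying far left; bystander, to be left alone
- jade_rough_a: pale stone lump, 54 x 52 x 36 mm, behind the module's starting place; bystander, to be left alone
Mind the look-alikes: they are no part of the job. Leave any purple look-alike of the module alone.

How it is judged (in metres and radians):
On the way, in this order (a step that is already met when the one before it is completed fails the run):
1. the module stands upright and released on the ledge, its back against the step (gap at most 18 mm), wheel face outward, within 12 mm of the dock's middle and 0.15 rad of square (angle between module's own z axis and vertical below 0.09 rad and x of module in the frame of dock between -0.036 and -0.014 m and y of module in the frame of dock between -0.012 and 0.012 m and z of module in the frame of dock below 0.008 m and x of module_face in the frame of dock below -0.03 m and angle between the x axis of module and the x axis of dock, either way round below 0.15 rad and contact force between the fingers and module below 0.2 N and linear speed of module below 0.02 m/s), for 0.2 s.
2. the module lies flat on the platform on its back, thumbwheels up (angle between module's own z axis and vertical between 1.5 and 1.64 rad and z of module_face in the frame of dock above 0.045 m and z of module_back in the frame of dock between 0.01 and 0.018 m), for 0.2 s.
At the end, for the whole second after the job is handed in: The module rests on its back on the platform, wheels up, head within 4 mm of the rear wall, within 10 mm and 0.09 rad of the dock's middle line; wheels from foot to head at +0.4, -0.8, -0.4 rad (marks 4, 1, 2), each within 0.13 rad (all of step 2 and x of module_head in the frame of dock above 0.166 m and y of module in the frame of dock between -0.01 and 0.01 m and angle between the z axis of module and the x axis of dock, either way round below 0.09 rad and value of joint wheel_foot between 0.27 and 0.53 rad and value of joint wheel_mid between -0.93 and -0.67 rad and value of joint wheel_head between -0.53 and -0.27 rad and linear speed of module below 0.01 m/s); the robot touches nothing.
It fails at once if the grind_wheel is shoved more than 30 mm from its place (distance of grind_wheel_0 from where it was at the start of the episode above 0.03 m).
It fails at once if the compound_bar is shoved more than 30 mm from its place (distance of compound_bar_1 from where it was at the start of the episode above 0.03 m).
It fails at once if the tape_roll is shoved more than 30 mm from its place (distance of tape_roll from where it was at the start of the episode above 0.03 m).
It fails at once if the pliers is shoved more than 30 mm from its place (distance of pliers from where it was at the start of the episode above 0.03 m).
It fails at once if the jade_rough_a is shoved more than 30 mm from its place (distance of jade_rough_a from where it was at the start of the episode above 0.03 m).
It also fails if it takes over 72 s, if anything falls off the work surface, if the arm or the gripper's body presses on something with over 40 N, if the wrist force passes 120 N, or if a joint passes its speed limit or range.

ROBOT

A 7-joint arm with a two-finger parallel gripper is mounted at the origin on a cart in front of the work surface, level with it; the furniture and walls round the work are solid. World frame = base frame: x ahead of the robot, y to its left, z up, the work surface at z = 0. Lengths are in m, angles in degrees, forces in N, time in s.
With the tool pointing down it reaches from about 0.4 to 0.875 m from the base axis. Payload 4.4 kg.
Tool frame: the origin (TCP) lies on the centre line of the jaws, within the pads' length; the fingertips stand robot.finger_overhang ahead of it and the grasp point (between the pads) lies 6 mm ahead of it (robot.finger_overhang is the distance from the TCP to the fingertips, in m); z points along the fingers, y is the line along which they close (so a half turn about z gives the same grasp; the last joint's range is limited). The gripper opens to 85 mm and grips with 20 to 120 N. Pads are 22 mm wide; open, the fingers measure 114 mm over their backs; the gripper's body (76 mm by 85 mm) begins 54 mm behind the grasp point. The pads swing forward as they close: fully open they stand 13 mm farther back than shut.
Start: joints at [-71.093, 36.005, 2.206, 86.941, -1.547, 57.084, -1.146], TCP at [0.251, 0.6, 0.256] pointing down, gripper open.
Joint ranges: [-175.42, 175.42], [-21.48, 121.26], [-71.46, 75.88], [10.55, 141.38], [-63.04, 243.04], [13.31, 113.54], [-168.57, 168.57]. Speed limits (degrees/s): [147.25, 147.25, 180, 180, 180, 180, 180].

INTERFACE

Orientations are given as [roll, pitch, yaw] about the fixed x, y, z axes, in that order (R = Rz(yaw) Ry(pitch) Rx(roll)).
In Python, from station import robot gives the robot as it stands. The module is installed in compiled form; this text tells all that it offers.
- The arm moves only by the tool carry_out, never from a script. Its argument "targets" is one flat list of numbers, 5 for each row, row after row: the opening, from -1 (shut) to 1 (fully open), then the shift along the tool's x, y, z in cm, then the turn about the tool's z in degrees. A call has 1 to 5 rows; each row is the pose to reach, as a shift and turn from the pose commanded when the call began, along the tool's axes at that moment; what a row does not reach only later rows make up. A row lasts 1/10 s, in which the tool goes at most 50 mm and 8.59 degrees, less where a joint would pass 70% of its speed; a pose out of reach is approached as far as the arm can. A call with a gripper value outside its range is refused whole. The fingers move at their own pace and stop on an object; the grip force is fixed at half the most. Time passes only in rows, so rows that repeat a pose let the fingers close. It gives the time, the measured TCP pose, the force, the opening and the grip force at its end, in the units of the state.
- robot.read_state(): the state, without advancing time (a new reading comes with each control period).
- robot.snapshot(name): name is "scene" or "top"; returns (picture, depth): 400x640x3 uint8, red, green, blue; 400x640 float32, m along the optical axis (not along the pixel's ray), 0 where there is no reading.
- robot.camera_model(name): a dict with "fx", "fy", "cx", "cy" (pixels), "k1" (the pictures are not rectified: a ray, as slopes to the right and down, at radius r is drawn at 1 + k1 r^2 times it, then the intrinsics apply), "rvec" (rotation vector, rad) and "tvec" (3), from world to camera coordinates, as OpenCV has them. Camera axes: x right, y down, z forward; pixel columns grow to the right and rows downward; lengths in m; the calibration is good to about 2 mm. A picture is of the moment at which its call begins. camera_model takes no time and is no camera call.
- robot.close_job(): hands the job in; it is judged then, once.
Trained networks look in the newest picture that a camera, given by its name, has taken for a name from the list of things; names that differ only in an ending like _2 or _b are one class to them, and where a whole thing is asked for, a point or a joint stands for the part that bears it (a point fixed in the world has none). Each returns a list of dicts, best first, with "score" (0 to 1); they miss things now and then, are a little off and sometimes report something else, mostly with a low value. They report only what shows in the picture. A call takes as long as a camera call. They do not tell look-alikes from the thing itself.
- robot.boxes_of(camera, name): "centre" ([column, row] in pixels, amid what is visible of it).
- robot.landmark_of(camera, name): "centre" ([column, row] in pixels: a listed point, or the origin of a listed thing).
The state is a dict: "time": time; "qpos": joint angles; "qvel": joint speeds; "effort": joint torques, N m; "ee_pos": TCP position; "eef_rot": TCP orientation; "ft_force": force on the tool from outside, world axes, zero at the start; "wrist_torque": the same for the moment, N m; "grip_width": opening from 0.0 (shut) to 1.0 (fully open); "grasp_force": force on a finger pad.
Only numpy, scipy, OpenCV 4.12 (cv2) and the standard library are available. Lean on these libraries where they do the work, as an engineer would, in place of code of your own. Each camera call takes 0.05 s, during which the arm holds its last target. There are 200 camera calls.

## Working session

There is one attempt and no reset: what is moved stays moved. The work goes in short steps, Python scripts to look and compute and a tool call to move; the robot and the scene stay as the last step left them, time stands still between calls to the robot, and variables do not carry over. Pictures are saved under pics/ and viewed, at most 10 in all, crops included, and the job is handed in when it is done.

Besides the shell and the picture viewer there is one more tool, called after "Request:" as name(argument=value, ...), one argument or row to a line, values as JSON. carry_out: Moves the arm, as the interface text tells. Its arguments: {"type":"object","properties":{"targets":{"type":"array"}},"required":["targets"]}

```bash
mkdir -p pics; cat > h.py <<'E'
import numpy as np, cv2
from station import robot
from scipy.spatial.transform import Rotation as Ro
def cam(n):
    c=robot.camera_model(n); R=cv2.Rodrigues(np.array(c["rvec"],float))[0]; return c,R,np.array(c["tvec"],float).ravel()
def ray(n,u,v):
    c,R,t=cam(n); xd,yd=(u-c["cx"])/c["fx"],(v-c["cy"])/c["fy"]; x,y=xd,yd
    for _ in range(20):
        s=1+c["k1"]*(x*x+y*y); x,y=xd/s,yd/s
    return R,t,np.array([x,y,1.])
def at_depth(n,u,v,d):
    R,t,r=ray(n,u,v); return R.T@(r*d-t)
def at_z(n,u,v,z):
    R,t,r=ray(n,u,v); o=-R.T@t; w=R.T@r; return o+w*(z-o[2])/w[2]
def proj(n,p):
    c,R,t=cam(n); q=R@np.array(p,float)+t; x,y=q[0]/q[2],q[1]/q[2]; s=1+c["k1"]*(x*x+y*y)
    return c["cx"]+c["fx"]*x*s, c["cy"]+c["fy"]*y*s
def cloud(n,dep):
    c,R,t=cam(n); v,u=np.mgrid[0:400,0:640]; xd,yd=(u-c["cx"])/c["fx"],(v-c["cy"])/c["fy"]; x,y=xd,yd
    for _ in range(20):
        s=1+c["k1"]*(x*x+y*y); x,y=xd/s,yd/s
    P=np.stack([x,y,np.ones_like(x)],-1)*dep[...,None]
    W=(P-t)@R; W[dep==0]=np.nan; return W
def snap(n):
    im,d=robot.snapshot(n); return im,d
def save(name,im): cv2.imwrite("pics/"+name,im[...,::-1])
E
python3 - <<'E'
from h import *
np.set_printoptions(precision=4,suppress=True)
s=robot.read_state(); print(s["ee_pos"],s["eef_rot"],s["time"],robot.finger_overhang)
for n in("scene","top"):
    im,d=snap(n); save(n+"0.png",im); c,R,t=cam(n); print(n,"pos",-R.T@t,"fwd",R[2],c["fx"])
    for k in("module","dock"):
        print(k,"box",[(x["centre"],round(x["score"],2)) for x in robot.boxes_of(n,k)])
    for k in("module_head","module_face","dock_ledge","dock_step","dock_wall","dock"):
        for x in robot.landmark_of(n,k)[:3]:
            u,v=x["centre"]; ui,vi=int(round(u)),int(round(v))
            print(k,np.round([u,v],1),round(x["score"],2),at_depth(n,u,v,d[min(vi,399),min(ui,639)]))
    np.save(n+"0.npy",d)
E
```

```text
[0.2503 0.5992 0.2554] [-179.8909   -0.      157.3227] 0.0 0.025
scene pos [-0.3932  0.8028  0.8887] fwd [ 0.7012 -0.4611 -0.5438] 511.36663620355375
module box [([408.2, 196.1], 0.74), ([306.5, 243.8], 0.68)]
dock box [([324.6, 231.8], 0.76)]
module_head [409.8 174.2] 0.9 [ 0.5414 -0.1228  0.1479]
module_head [311.8 222.4] 0.62 [0.488  0.2476 0.1489]
module_face [410.  194.8] 0.72 [ 0.5296 -0.122   0.0837]
module_face [407.4 171.8] 0.62 [ 0.5528 -0.1232  0.1503]
module_face [301.2 242.6] 0.6 [0.5966 0.2146 0.001 ]
dock_step [335.2 241. ] 0.91 [0.5448 0.1336 0.007 ]
dock_wall [300.8 211.8] 0.62 [0.7132 0.1452 0.0143]
dock [332.7 240.5] 0.66 [0.5462 0.1413 0.0111]
dock [335.2 240.1] 0.64 [0.5449 0.1336 0.0101]
top pos [0.3715 0.1448 1.3251] fwd [ 0.1783  0.015  -0.9839] 461.0502225540713
module box [([429.2, 220.0], 0.94), ([290.0, 235.7], 0.9), ([252.6, 196.1], 0.46)]
dock box [([327.2, 203.0], 0.79)]
module_face [286.4 237.2] 0.97 [0.4985 0.25   0.1554]
module_face [430.9 225.8] 0.77 [ 0.5269 -0.1305  0.1092]
dock_ledge [332.4 233.7] 0.67 [0.5224 0.131  0.007 ]
dock_step [327.5 230. ] 0.93 [0.5335 0.1448 0.0063]
dock_wall [328.7 168. ] 0.97 [0.7147 0.138  0.0163]
dock [330.3 225.4] 0.61 [0.5457 0.1366 0.014 ]
```

```bash
python3 - <<'E'
import cv2,numpy as np
a=cv2.imread("pics/scene0.png")[120:320,220:480]; b=cv2.imread("pics/top0.png")[130:290,220:480]
a=cv2.resize(a,None,fx=3,fy=3,interpolation=2)[:600]; b=cv2.resize(b,None,fx=3,fy=3,interpolation=2)
cv2.imwrite("pics/a1.png",a); cv2.imwrite("pics/b1.png",b)
E
```

```text
(no output)
```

View pics/a1.png

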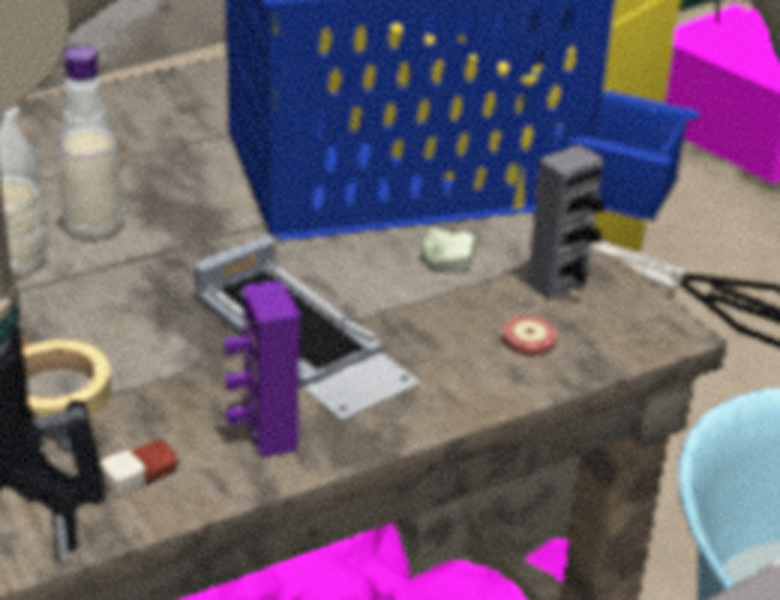

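View pics/b1.png

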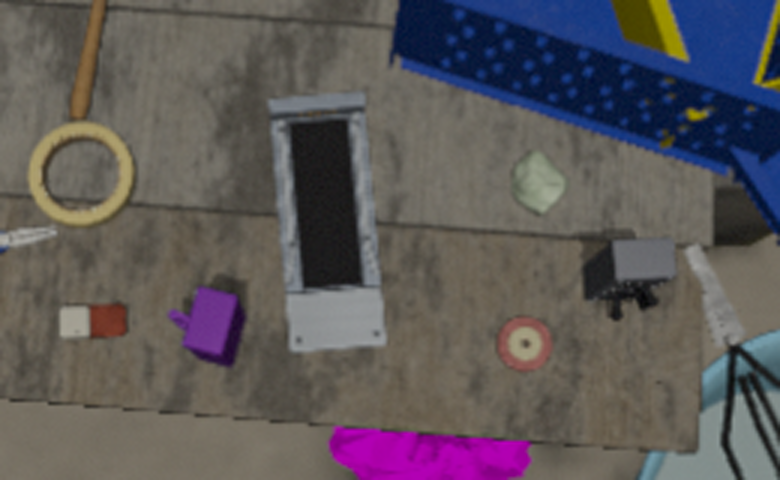

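Candidates: the grey box at scene (409,195) / top (429,220), and the purple look-alike at scene (307,244) / top (290,236). I choose the grey one; the crop shows its black wheels facing the robot. The dock is at top (327,203), with its ledge towards the robot.

```bash
cat >> h.py <<'E'
def top_rect(W,xy,z0,z1,r=0.07):
    m=(W[...,2]>z0)&(W[...,2]<z1)&(np.hypot(W[...,0]-xy[0],W[...,1]-xy[1])<r)
    p=W[m].astype(np.float32)
    return p, cv2.minAreaRect(p[:,:2]*1000)
E
python3 - <<'E'
from h import *
np.set_printoptions(precision=4,suppress=True)
W=cloud("top",np.load("top0.npy")); S=cloud("scene",np.load("scene0.npy"))
for nm,xy in(("grey",(0.545,-0.13)),("purple",(0.49,0.25))):
    for C in(W,S):
        p,r=top_rect(C,xy,0.14,0.16); print(nm,len(p),np.round(r,1),p[:,2].mean(),p.mean(0),p.min(0),p.max(0))
# bench z, dock
d=W[(abs(W[...,0]-0.6)<0.16)&(abs(W[...,1]-0.135)<0.075)&(W[...,0]<0.76)]
p=d[(d[:,2]>0.03)&(d[:,2]<0.055)]; print("wall",len(p),p.mean(0),np.round(cv2.minAreaRect((p[:,:2]*1000).astype(np.float32)),1))
for x in np.arange(0.46,0.74,0.015):
    q=d[abs(d[:,0]-x)<0.004]; 
    if len(q): print(round(x,3), np.round([np.median(q[abs(q[:,1]-.137)<.02,2])*1000, *(q[q[:,2]>.0035][:,1].min()*1000 if (q[:,2]>.0035).any() else 0, q[q[:,2]>.0035][:,1].max()*1000 if (q[:,2]>.0035).any() else 0)],1))
# image based: ledge quad
im=cv2.imread("pics/top0.png")
hsv=cv2.cvtColor(im,cv2.COLOR_BGR2HSV)
for lab,m in(("dark",(hsv[...,2]<50)),("light",(hsv[...,2]>150)&(hsv[...,1]<45))):
    mm=np.zeros(m.shape,np.uint8); mm[155:250,305:355]=m[155:250,305:355]
    n,l,st,ce=cv2.connectedComponentsWithStats(mm)
    for i in np.argsort(-st[1:,4])[:2]+1:
        pts=np.argwhere(l==i)[:,::-1].astype(np.float32); b=cv2.boxPoints(cv2.minAreaRect(pts)); z=0.014 if lab=="dark" else 0.004
        print(lab,st[i,4],np.array([at_z("top",u,v,z)[:2] for u,v in b]).round(4).tolist())
s=robot.read_state(); print(s["ee_pos"],s["eef_rot"],s["qpos"])
E
```

```text
Traceback (most recent call last):
ValueError: setting an array element with a sequence. The requested array has an inhomogeneous shape after 1 dimensions. The detected shape was (3,) + inhomogeneous part.
```

```bash
python3 - <<'E'
from h import *
np.set_printoptions(precision=4,suppress=True)
W=cloud("top",np.load("top0.npy")); S=cloud("scene",np.load("scene0.npy"))
f=lambda r: np.round([*r[0],*r[1],r[2]],1)
for nm,xy in(("grey",(0.545,-0.13)),("purple",(0.49,0.25))):
    for C in(W,S):
        p,r=top_rect(C,xy,0.14,0.16); print(nm,len(p),f(r),p.mean(0))
d=W[(abs(W[...,0]-0.6)<0.16)&(abs(W[...,1]-0.135)<0.075)&(W[...,0]<0.76)]
p=d[(d[:,2]>0.03)&(d[:,2]<0.055)]; print("wall",len(p),p.mean(0),f(cv2.minAreaRect((p[:,:2]*1000).astype(np.float32))))
for x in np.arange(0.46,0.74,0.02):
    q=d[abs(d[:,0]-x)<0.004]; 
    if len(q): print(round(x,3), np.round(np.median(q[abs(q[:,1]-.137)<.02,2])*1000,1))
im=cv2.imread("pics/top0.png")
hsv=cv2.cvtColor(im,cv2.COLOR_BGR2HSV)
for lab,m in(("dark",(hsv[...,2]<50)),("light",(hsv[...,2]>150)&(hsv[...,1]<45))):
    mm=np.zeros(m.shape,np.uint8); mm[155:250,305:355]=m[155:250,305:355]
    n,l,st,ce=cv2.connectedComponentsWithStats(mm)
    for i in np.argsort(-st[1:,4])[:2]+1:
        pts=np.argwhere(l==i)[:,::-1].astype(np.float32); b=cv2.boxPoints(cv2.minAreaRect(pts)); z=0.014 if lab=="dark" else 0.004
        print(lab,st[i,4],np.array([at_z("top",u,v,z)[:2] for u,v in b]).round(4).tolist())
s=robot.read_state(); print(s["ee_pos"],s["eef_rot"])
E
```

```text
grey 312 [ 547.7 -131.9   37.    56.     1.4] [ 0.5471 -0.1308  0.1495]
grey 161 [ 544.3 -130.2   41.    57.5    1.6] [ 0.5428 -0.126   0.1474]
purple 302 [501.5 241.6  36.5  54.1  75.5] [0.5014 0.2413 0.1499]
purple 221 [500.6 245.2  36.8  60.9  75.3] [0.4957 0.248  0.148 ]
wall 197 [0.72   0.1466 0.042 ] [720.6 147.   17.6  90.7   4.9]
0.46 -0.7
0.48 -0.5
0.5 3.6
0.52 4.2
0.54 5.1
0.56 15.6
0.58 14.1
0.6 13.8
0.62 14.1
0.64 15.2
0.66 14.6
0.68 14.3
0.7 15.7
0.72 42.9
dark 1056 [[0.7067, 0.1756], [0.7108, 0.1192], [0.5497, 0.1085], [0.5457, 0.1636]]
light 152 [[0.5289, 0.1438], [0.5323, 0.0915], [0.4926, 0.0892], [0.4892, 0.1412]]
light 27 [[0.5396, 0.1462], [0.5428, 0.0974], [0.537, 0.0971], [0.5338, 0.1458]]
[0.2506 0.5998 0.2563] [179.9977  -0.0009 157.3239]
```

Request:
carry_out(
  targets=[1, -4, -4, 0, -8, 1, -8, -8, 0, -16, 1, -11.5, -11.5, 0, -24.1, 1, -13.9, -14, 0, -24.1, 1, -13.9, -14, 0, -24.1],
)

```text
time: 1.4
ee_pos: [0.3287, 0.4095, 0.2564]
eef_rot: [-179.7, 0.1, -179.2]
ft_force: [1.0, -0.1, 1.1]
grip_width: 0.999
grasp_force: 0.0
```

Request:
carry_out(
  targets=[1, -1.7, -4.5, 0, 0, 1, -3.4, -9, 0, 0, 1, -5.2, -13.5, 0, 0, 1, -7, -18.4, 0, 0, 1, -7, -18.4, 0, 0],
)

```text
time: 1.9
ee_pos: [0.402, 0.228, 0.2565]
eef_rot: [-179.8, 0.1, -179.2]
ft_force: [-0.6, 0.3, -0.9]
grip_width: 0.999
grasp_force: 0.0
```

Request:
carry_out(
  targets=[1, -1.7, -4.5, 0, 0, 1, -3.4, -9, 0, 0, 1, -5.2, -13.5, 0, 0, 1, -7, -18.4, 0, 0, 1, -7, -18.4, 0, 0],
)

```text
time: 2.4
ee_pos: [0.4765, 0.0459, 0.2566]
eef_rot: [-179.8, 0.1, -179.2]
ft_force: [0.0, 0.1, 0.4]
grip_width: 1.001
grasp_force: 0.0
```

Request:
carry_out(
  targets=[1, -1.7, -4.5, 0, 0, 1, -3.4, -9, 0, 0, 1, -5.2, -13.5, 0, 0, 1, -7, -18.4, 0, 0, 1, -7, -18.4, 0, 0],
)

```text
time: 2.9
ee_pos: [0.5504, -0.1369, 0.2563]
eef_rot: [-179.7, 0.1, -179.1]
ft_force: [-1.4, -0.1, 1.4]
grip_width: 1.0
grasp_force: 0.0
```

Request:
carry_out(
  targets=[1, 0.4, 0.6, 4.5, -0.5, 1, 0.4, 0.6, 9, -0.5, 1, 0.4, 0.6, 13.2, -0.5, 1, 0.4, 0.6, 13.2, -0.5, 1, 0.4, 0.6, 13.2, -0.5],
)

```text
time: 3.4
ee_pos: [0.5447, -0.1226, 0.1245]
eef_rot: [180.0, -0.0, -178.0]
ft_force: [0.3, 0.0, 0.6]
grip_width: 1.001
grasp_force: 0.0
```

Request:
carry_out(
  targets=[-1, 0, 0, 0, 0, -1, 0, 0, 0, 0, -1, 0, 0, 0, 0, -1, 0, 0, 0, 0, -1, 0, 0, 0, 0],
)

```text
time: 3.9
ee_pos: [0.5463, -0.125, 0.127]
eef_rot: [-179.9, 0.3, -178.1]
ft_force: [-1.4, -1.5, 7.1]
grip_width: 0.631
grasp_force: 62.4
```

Request:
carry_out(
  targets=[-1, 0, 0, 0, 0, -1, 0, 0, 0, 0, -1, 0, 0, -2, 0, -1, 0, 0, -4, 0, -1, 0, 0, -6, 0],
)

```text
time: 4.4
ee_pos: [0.5437, -0.1234, 0.1854]
eef_rot: [180.0, -0.0, -178.1]
ft_force: [-0.2, 0.2, -6.0]
grip_width: 0.633
grasp_force: 64.7
```

```bash
python3 - <<'E'
from h import *
np.set_printoptions(precision=4,suppress=True)
s=robot.read_state(); print(s["ee_pos"],s["eef_rot"],s["grip_width"],s["grasp_force"],s["ft_force"])
im,d=snap("scene"); save("g1.png",cv2.resize(im[80:280,300:540],None,fx=2.5,fy=2.5))
# dock edges from the first top view, sampled along the dock axis at its plane heights
g=cv2.GaussianBlur(cv2.cvtColor(cv2.imread("pics/top0.png"),6),(3,3),0).astype(float)
a=np.radians(4.1); ex=np.array([np.cos(a),np.sin(a)]); ey=np.array([-ex[1],ex[0]]); o=np.array([.542,.1357])
def prof(xs,ys,z):
    P=[[proj("top",[*(o+ex*x+ey*y),z]) for y in ys] for x in xs]; P=np.array(P,np.float32)
    return cv2.remap(g,P[...,0],P[...,1],1)
xs=np.arange(-.075,.03,.003); p=prof(xs,np.linspace(-.015,.015,9),0.004).mean(1); print("x z4",[(round(x*1000),int(v)) for x,v in zip(xs,p)])
xs=np.arange(.15,.2,.003); p=prof(xs,np.linspace(-.015,.015,9),0.014).mean(1); print("x z14",[(round(x*1000),int(v)) for x,v in zip(xs,p)])
ys=np.arange(-.06,.061,.004)
for x0,z in((-.03,.004),(.08,.014),(.15,.014)):
    p=prof(np.linspace(x0-.012,x0+.012,7),ys,z).mean(0); print("y at",x0,[(round(y*1000),int(v)) for y,v in zip(ys,p)])
E
```

```text
[ 0.5437 -0.1234  0.1854] [ 179.9745   -0.0321 -178.0886] 0.6330867490459919 64.71441072179005 [-0.177   0.1633 -5.9515]
x z4 [(-75, 90), (-72, 89), (-69, 87), (-66, 86), (-63, 89), (-60, 93), (-57, 101), (-54, 120), (-51, 140), (-48, 147), (-45, 146), (-42, 146), (-39, 146), (-36, 147), (-33, 148), (-30, 148), (-27, 147), (-24, 146), (-21, 147), (-18, 148), (-15, 147), (-12, 147), (-9, 146), (-6, 147), (-3, 144), (0, 128), (3, 98), (6, 66), (9, 40), (12, 27), (15, 26), (18, 26), (21, 26), (24, 27), (27, 27)]
x z14 [(150, 27), (153, 27), (156, 27), (159, 27), (162, 27), (165, 34), (168, 52), (171, 68), (174, 72), (177, 77), (180, 96), (183, 115), (186, 122), (189, 121), (192, 116), (195, 107), (198, 101)]
y at -0.03 [(-60, 91), (-56, 89), (-52, 93), (-48, 106), (-44, 132), (-40, 143), (-36, 144), (-32, 147), (-28, 149), (-24, 149), (-20, 149), (-16, 149), (-12, 148), (-8, 148), (-4, 148), (0, 147), (4, 147), (8, 146), (12, 145), (16, 145), (20, 144), (24, 143), (28, 143), (32, 141), (36, 138), (40, 138), (44, 124), (48, 93), (52, 86), (56, 90), (60, 88)]
y at 0.08 [(-60, 97), (-56, 103), (-52, 107), (-48, 111), (-44, 121), (-40, 132), (-36, 131), (-32, 101), (-28, 55), (-24, 29), (-20, 26), (-16, 26), (-12, 27), (-8, 27), (-4, 27), (0, 27), (4, 27), (8, 27), (12, 26), (16, 27), (20, 26), (24, 30), (28, 63), (32, 112), (36, 133), (40, 127), (44, 111), (48, 91), (52, 82), (56, 81), (60, 82)]
y at 0.15 [(-60, 104), (-56, 104), (-52, 102), (-48, 106), (-44, 118), (-40, 127), (-36, 124), (-32, 97), (-28, 53), (-24, 29), (-20, 26), (-16, 27), (-12, 27), (-8, 27), (-4, 27), (0, 27), (4, 27), (8, 27), (12, 27), (16, 27), (20, 26), (24, 31), (28, 63), (32, 106), (36, 125), (40, 122), (44, 106), (48, 84), (52, 76), (56, 76), (60, 77)]
```

View pics/g1.png

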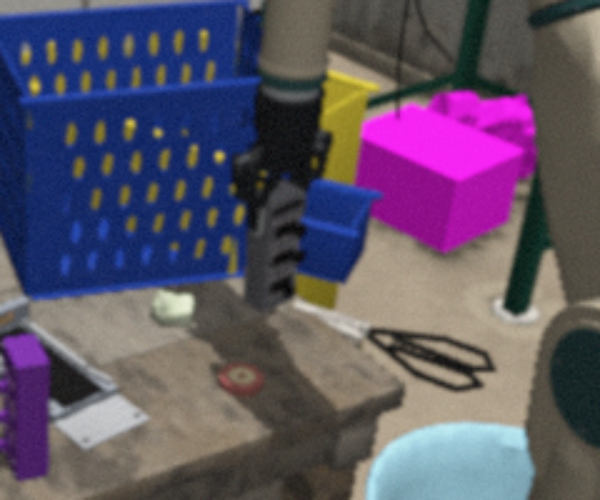

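Request:
carry_out(
  targets=[-1, 0.2, 3, 0, -0.5, -1, 0.5, 7.5, 0, -1, -1, 0.8, 12, 0, -2.2, -1, 1, 16, 0, -2.2, -1, 1.1, 18, 0, -2.2],
)

```text
time: 4.95
ee_pos: [0.5261, 0.0611, 0.1842]
eef_rot: [179.8, -0.0, -175.6]
ft_force: [0.1, 1.7, -5.9]
grip_width: 0.631
grasp_force: 64.7
```

Request:
carry_out(
  targets=[-1, 0.1, 3, 0, 0, -1, 0.2, 6, 0, 0, -1, 0.2, 7.8, 0, 0, -1, 0.2, 7.8, 0, 0, -1, 0.2, 7.8, 0, 0],
)

```text
time: 5.45
ee_pos: [0.5192, 0.1334, 0.1842]
eef_rot: [-180.0, -0.0, -175.8]
ft_force: [-0.7, -0.6, -6.5]
grip_width: 0.63
grasp_force: 64.9
```

```bash
python3 - <<'E'
from h import *
np.set_printoptions(precision=4,suppress=True)
s=robot.read_state(); print(s["ee_pos"],s["eef_rot"],s["grip_width"],s["ft_force"])
o=np.array([.542,.135]);a=np.radians(4.1); ex=np.array([np.cos(a),np.sin(a)]); ey=np.array([-ex[1],ex[0]])
d=np.array(s["ee_pos"])[:2]-o; print("dock xy mm",d@ex*1e3,d@ey*1e3)
im,dp=snap("scene"); t,dt=snap("top"); W=cloud("scene",dp)
m=(abs(W[...,0]-.52)<.05)&(abs(W[...,1]-.135)<.06)&(W[...,2]>.03)&(W[...,2]<.2)
P=W[m]; print(len(P)); 
D=np.c_[(P[:,:2]-o)@ex,(P[:,:2]-o)@ey,P[:,2]]*1e3
for z in range(50,200,15):
    q=D[abs(D[:,2]-z)<6]
    if len(q): print(z,len(q),np.percentile(q[:,0],[3,50,97]).round(1),np.percentile(q[:,1],[3,50,97]).round(1))
c=np.hstack([cv2.resize(im[150:300,250:400],None,fx=2.6,fy=2.6),cv2.resize(t[150:300,260:410],None,fx=2.6,fy=2.6)]); save("h1.png",c)
E
```

```text
[0.5192 0.1334 0.1842] [-179.9746   -0.0334 -175.8231] 0.630043915419684 [-0.7261 -0.555  -6.4996]
dock xy mm -22.84796230752547 0.06342710408501304
1042
65 69 [-43.6 -38.9  -6.9] [-26.5  17.3  26. ]
80 71 [-59.6 -37.3  -8.9] [-27.   19.3  25.7]
95 98 [-62.8 -40.3 -13.3] [-26.2   5.   27. ]
110 74 [-42.7 -38.7 -10.1] [-19.5  14.6  27.7]
125 87 [-57.8 -40.3  -9.9] [-19.1  13.2  27.6]
140 94 [-51.2 -38.8 -10.5] [-21.7  11.9  27.8]
155 61 [-48.3 -39.  -12.8] [-11.2  19.8  28.1]
170 121 [-59.5 -40.  -23.4] [-33.2   1.7  40.6]
185 103 [-42.5 -37.6 -22.5] [-29.2  21.   41.8]
```

View pics/h1.png

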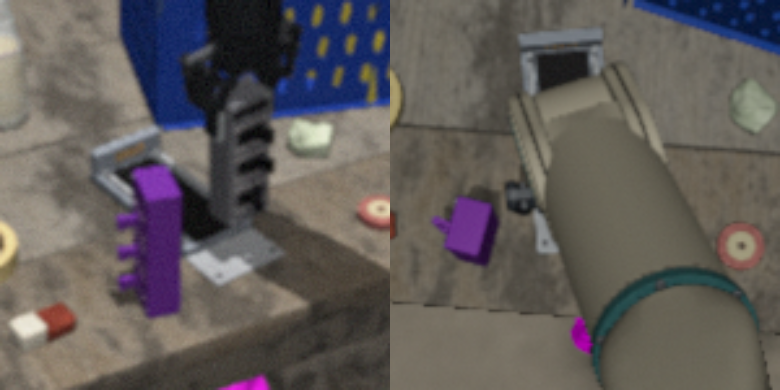

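Request:
carry_out(
  targets=[-1, -0.2, 0, 2, 0, -1, -0.4, 0, 4, 0, -1, -0.4, 0, 5, 0, -1, -0.4, 0, 5.3, 0, -1, -0.4, 0, 5.3, 0],
)

```text
time: 6.05
ee_pos: [0.524, 0.1328, 0.1317]
eef_rot: [-180.0, 0.0, -176.0]
ft_force: [1.0, 0.8, -6.2]
grip_width: 0.627
grasp_force: 65.1
```

Request:
carry_out(
  targets=[-1, 0, 0, 0.1, 0, -1, 0, 0, 0.2, 0, -1, 0, 0, 0.2, 0],
)

```text
time: 6.35
ee_pos: [0.5246, 0.1333, 0.1312]
eef_rot: [-180.0, 0.1, -175.9]
ft_force: [-1.7, -2.0, 8.0]
grip_width: 0.628
grasp_force: 65.5
```

Request:
carry_out(
  targets=[0.6, 0, 0, 0, 0, 0.6, 0, 0, 0, 0, 0.6, 0, 0, 0, 0, 0.6, 0, 0, 0, 0, 0.6, 0, 0, 0, 0],
)

```text
time: 6.85
ee_pos: [0.5237, 0.1339, 0.1293]
eef_rot: [180.0, 0.0, -175.9]
ft_force: [-0.7, 0.5, -0.4]
grip_width: 0.803
grasp_force: 0.0
```

Request:
carry_out(
  targets=[0.6, 0, 0, -1, 0, 0.6, 0, 0, -3, 0, 0.6, 0, 0, -7, 0, 0.6, 0, 0, -9, 0, 0.6, 0, 0, -9, 0],
)

```text
time: 7.35
ee_pos: [0.5258, 0.1343, 0.223]
eef_rot: [179.9, 0.4, -175.9]
ft_force: [0.3, 0.5, -0.4]
grip_width: 0.8
grasp_force: 0.0
```

```bash
cat >> h.py <<'E'
o=np.array([.542,.135]);a=np.radians(4.1); ex=np.array([np.cos(a),np.sin(a)]); ey=np.array([-ex[1],ex[0]])
def dock(P): P=np.asarray(P,float); return np.concatenate([((P[...,:2]-o)@ex)[...,None],((P[...,:2]-o)@ey)[...,None],P[...,2:]],-1)*1e3
def st():
    s=robot.read_state(); print(round(s["time"],2),"dock TCP",dock(s["ee_pos"]).round(1),np.round(s["eef_rot"],1),round(s["grip_width"],3),np.round(s["ft_force"],1))
E
python3 - <<'E'
from h import *
np.set_printoptions(precision=4,suppress=True)
st()
im,dp=snap("scene"); D=dock(cloud("scene",dp)); np.save("D.npy",D)
m=(abs(D[...,0]+20)<50)&(abs(D[...,1])<50)
for z in range(10,160,15):
    q=D[m&(abs(D[...,2]-z)<6)]
    if len(q): print(z,len(q),np.percentile(q[:,0],[3,50,97]).round(1),np.percentile(q[:,1],[3,50,97]).round(1))
t=D[m&(abs(D[...,2]-149)<7)]; print(len(t),t.mean(0),cv2.minAreaRect(t[:,:2].astype(np.float32)))
c=cv2.resize(im[130:330,220:480],None,fx=3,fy=3)[:600]; save("i1.png",c)
E
```

```text
7.35 dock TCP [-16.2   0.5 223. ] [ 179.9    0.4 -175.9] 0.8 [ 0.3  0.5 -0.4]
10 222 [-54.9 -23.5  27.2] [-35.4  21.3  46.9]
25 62 [-42.5 -33.9  -5.5] [-26.6  20.4  25.3]
40 97 [-57.7 -35.2  -5.2] [-26.1   4.9  24.4]
55 76 [-37.6 -33.2  -4.9] [-20.7  13.3  25. ]
70 83 [-52.8 -35.2  -4.3] [-19.2  11.4  24.6]
85 92 [-49.1 -34.9  -4.2] [-24.7   5.3  24.7]
100 70 [-39.5 -33.2  -2.5] [-14.8  20.1  24.6]
115 119 [-53.9 -34.9  -4.1] [-23.9   2.3  24.9]
130 86 [-39.5 -33.7  -2.1] [-26.7  11.3  24.4]
145 103 [-38.4 -33.3  -3.1] [-27.5   9.3  25.6]
216 [-22.553    0.6547 151.0402] ((-20.009370803833008, -1.571786880493164), (41.51483154296875, 60.29836654663086), 2.983532667160034)
```

View pics/i1.png

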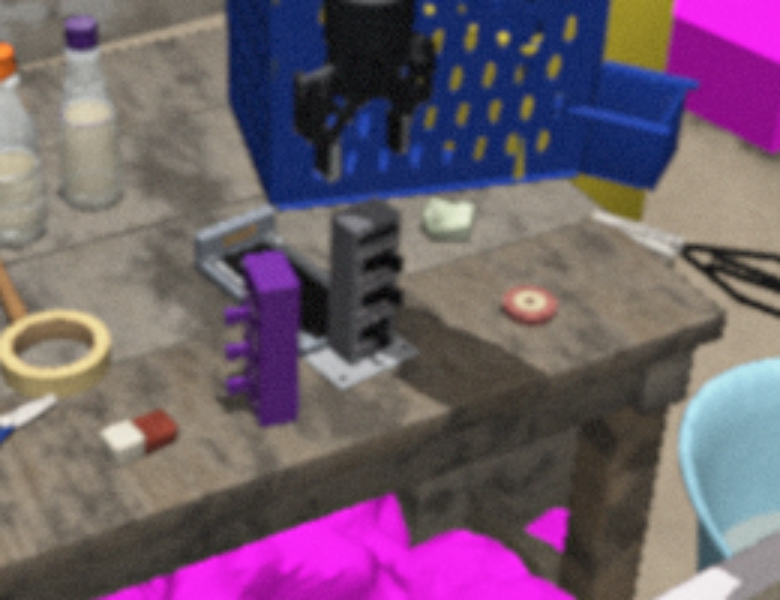

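Request:
carry_out(
  targets=[-1, 4, 0, 0, 0, -1, 8.5, 0, 0, 0, -1, 8.5, 0, 0, 0, -1, 8.5, 0, 3, 0, -1, 8.5, 0, 6.3, 0],
)

```text
time: 7.9
ee_pos: [0.4396, 0.128, 0.1561]
eef_rot: [180.0, 0.2, -175.9]
ft_force: [0.7, -0.0, 0.6]
grip_width: -0.002
grasp_force: 0.0
```

Request:
carry_out(
  targets=[-1, -1, 0, 0, 0, -1, -2, 0, 0, 0, -1, -3, 0, 0, 0, -1, -4, 0, 0, 0, -1, -4.5, 0, 0, 0],
)

```text
time: 8.4
ee_pos: [0.486, 0.1311, 0.1573]
eef_rot: [180.0, 0.2, -175.9]
ft_force: [-0.1, 0.3, 0.2]
grip_width: -0.0
grasp_force: 0.0
```

```bash
python3 - <<'E'
from h import *
st()
E
```

```text
8.4 dock TCP [-5.610e+01  1.000e-01  1.573e+02] [ 180.     0.2 -175.9] -0.0 [-0.1  0.3  0.2]
```

Request:
carry_out(
  targets=[-1, -0.7, 0, -0.2, 0, -1, -1.4, 0, -0.2, 0, -1, -2.1, 0, -0.2, 0, -1, -2.8, 0, -0.2, 0, -1, -3.5, 0, -0.2, 0],
)

```text
time: 8.9
ee_pos: [0.5192, 0.1335, 0.1583]
eef_rot: [180.0, -0.0, -175.9]
ft_force: [-1.1, 0.4, 1.2]
grip_width: -0.001
grasp_force: 0.3
```

Request:
carry_out(
  targets=[-1, -0.6, 0, 0, 0, -1, -1.2, 0, 0, 0, -1, -1.8, 0, 0, 0, -1, -2.4, 0, 0, 0, -1, -2.4, 0, 0, 0],
)

```text
time: 9.4
ee_pos: [0.5437, 0.1352, 0.1583]
eef_rot: [180.0, 0.1, -175.9]
ft_force: [-0.2, -0.2, 0.2]
grip_width: -0.004
grasp_force: 0.0
```

```bash
python3 - <<'E'
from h import *
st()
im,dp=snap("scene"); D=dock(cloud("scene",dp))
m=(abs(D[...,0]-50)<120)&(abs(D[...,1])<32)
for x in range(-50,170,12):
    q=D[m&(abs(D[...,0]-x)<6)]
    if len(q): print(x,len(q),np.percentile(q[:,2],[3,50,97]).round(1))
c=cv2.resize(im[130:330,220:480],None,fx=3,fy=3)[:600]; save("j1.png",c)
E
```

```text
9.4 dock TCP [  1.7   0.  158.3] [ 1.800e+02  1.000e-01 -1.759e+02] -0.004 [-0.2 -0.2  0.2]
-50 289 [-652.   485.9  595.3]
-38 779 [-650.1  353.7  566.3]
-26 1073 [-648.6  337.1  465. ]
-14 735 [-650.6  200.7  443.7]
-2 432 [-653.1   76.9  252.9]
10 278 [-654.3   68.6  209.7]
22 343 [-653.7   46.2  308.4]
34 428 [-653.7 -510.4  118.7]
46 361 [-650.7 -471.3  136.8]
58 227 [-563.8 -420.   141.9]
70 157 [-455.5 -415.6  130.7]
82 148 [-450.4 -408.    74.1]
94 202 [-446.5 -392.4 -353.9]
106 61 [-430.6 -367.4   15.1]
118 63 [-375.  -363.2   15.1]
130 29 [-371.5 -361.7   17.9]
142 14 [12.9 15.3 20.2]
154 34 [11.4 13.9 19. ]
166 80 [11.4 17.  43.2]
```

View pics/j1.png

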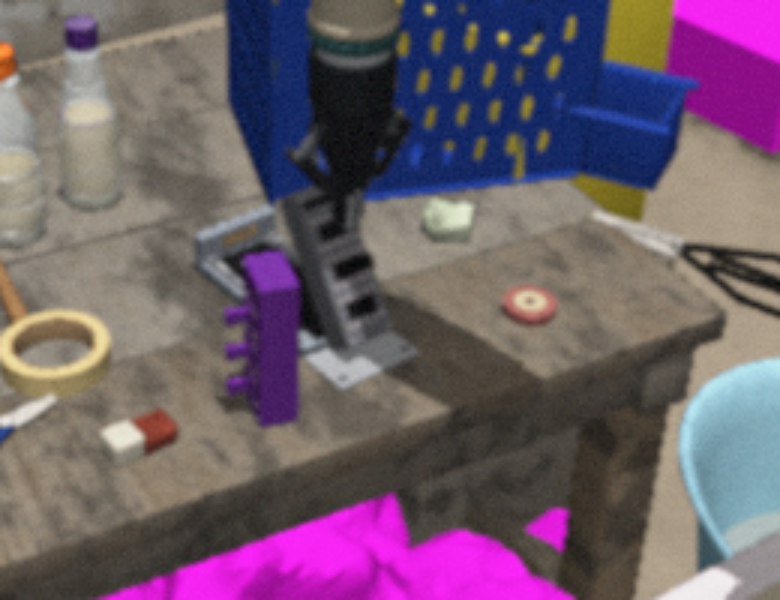

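The module is tilting over the step at picture pixel (340,270), in mid-fall. I let it settle and raise the tool.

Request:
carry_out(
  targets=[-1, -0.5, 0, 0, 0, -1, -1, 0, 0, 0, -1, -1, 0, 0, 0, -1, -1, 0, 0, 0, -1, -1, 0, 0, 0],
)

```text
time: 9.95
ee_pos: [0.5524, 0.1358, 0.1582]
eef_rot: [180.0, -0.0, -175.9]
ft_force: [-0.7, -0.7, -0.1]
grip_width: 0.001
grasp_force: 0.0
```

Request:
carry_out(
  targets=[-1, 3, 0, -1, 0, -1, 6, 0, -2, 0, -1, 10, 0, -4, 0, -1, 14, 0, -6, 0, -1, 14, 0, -6, 0],
)

```text
time: 10.45
ee_pos: [0.408, 0.1252, 0.2199]
eef_rot: [-180.0, -0.2, -175.8]
ft_force: [1.6, 0.9, 0.2]
grip_width: -0.003
grasp_force: 0.0
```

```bash
cat >> h.py <<'E'
def survey():
    out=[]
    for n in("scene","top"):
        im,dp=snap(n); D=dock(cloud(n,dp)); out.append((im,D))
        m=(D[...,0]>-30)&(D[...,0]<190)&(abs(D[...,1])<60)&(D[...,2]>46)&(D[...,2]<56)
        q=D[m]; print(n,"face",len(q),np.round(np.percentile(q,[2,50,98],axis=0),1).tolist() if len(q) else "", np.round(np.hstack(cv2.minAreaRect(q[:,:2].astype(np.float32))),1) if len(q) else "")
        for k in("tab_foot","tab_mid","tab_head"):
            for x in robot.landmark_of(n,k)[:3]:
                u,v=x["centre"]; print(n,k,round(x["score"],2),np.round([u,v],1),"z68",dock(at_z(n,u,v,.068)).round(1))
    return out
E
python3 - <<'E'
from h import *
st()
(s,_),(t,_)=survey()
c=np.vstack([cv2.resize(t[155:245,280:400],None,fx=5,fy=5)[:, :600][:300],cv2.resize(s[190:290,270:370],None,fx=3,fy=3)[:, :].repeat(2,1)[:, :600]]); save("k1.png",c)
E
```

```text
10.45 dock TCP [-1.343e+02 -2.000e-01  2.199e+02] [-180.    -0.2 -175.8] -0.003 [1.6 0.9 0.2]
scene face 460 [[-21.4, -26.9, 46.3], [38.3, -0.9, 49.8], [124.8, 23.6, 54.9]] [ 7.760e+01 -2.000e-01  2.061e+02  6.020e+01  3.000e+00]
scene tab_foot 0.67 [263.9 280.3] z68 [-78.  281.2  68. ]
scene tab_foot 0.5 [330.6 222. ] z68 [16.5  5.6 68. ]
scene tab_foot 0.46 [297.9 259.9] z68 [-64.  172.6  68. ]
scene tab_mid 0.61 [331.1 217.8] z68 [31.7 -8.1 68. ]
scene tab_mid 0.38 [298.  249.6] z68 [-30.3 148.7  68. ]
scene tab_head 0.56 [320.4 206.7] z68 [ 94.4 -17.9  68. ]
scene tab_head 0.43 [295.8 235.2] z68 [ 23.7 118.1  68. ]
top face 895 [[-18.0, -32.2, 46.5], [56.2, -5.2, 50.5], [174.4, 19.7, 55.2]] [ 81.9   4.1  75.4 205.5  89.7]
top tab_foot 0.58 [330.3 220. ] z68 [11.6  0.8 68. ]
top tab_foot 0.55 [337.4 206.1] z68 [ 48.5 -22.3  68. ]
top tab_mid 0.45 [338.3 204.6] z68 [ 52.5 -25.2  68. ]
top tab_head 0.52 [278.  232.8] z68 [-11.  147.1  68. ]
top tab_head 0.41 [332.4 193.6] z68 [ 84.9 -11.7  68. ]
```

View pics/k1.png

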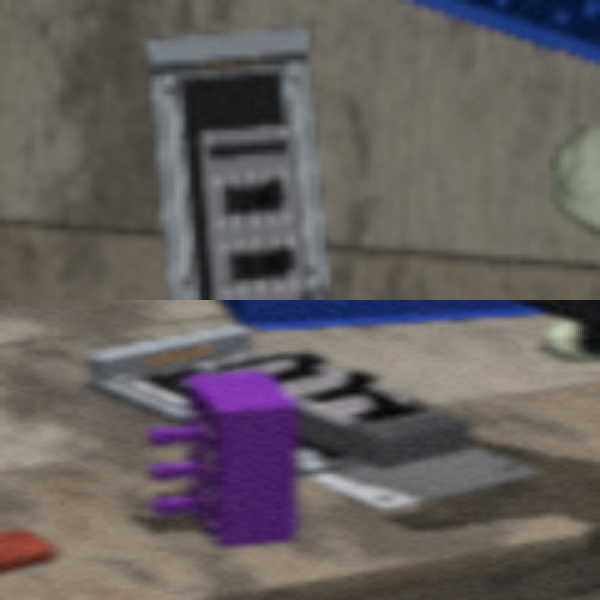

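Request:
carry_out(
  targets=[-1, -1, -0.2, 4, 0, -1, -2, -0.4, 8, 0, -1, -3, -0.4, 12, 0, -1, -3, -0.4, 16, 0, -1, -3, -0.4, 17.4, 0],
)

```text
time: 11.35
ee_pos: [0.4378, 0.1214, 0.0465]
eef_rot: [-179.6, -1.1, -175.9]
ft_force: [-0.4, -0.9, 0.8]
grip_width: 0.001
grasp_force: 0.0
```

Request:
carry_out(
  targets=[-1, -2, 0, 0, 0, -1, -4, 0, 0, 0, -1, -6, 0, 0, 0, -1, -6.5, 0, 0, 0, -1, -6.5, 0, 0, 0],
)

```text
time: 11.85
ee_pos: [0.5067, 0.1272, 0.0501]
eef_rot: [-179.8, -0.4, -175.9]
ft_force: [0.5, -0.5, -0.6]
grip_width: -0.004
grasp_force: 0.0
```

```bash
python3 - <<'E'
from h import *
st()
E
```

```text
11.85 dock TCP [-35.8  -5.3  50.1] [-179.8   -0.4 -175.9] -0.004 [ 0.5 -0.5 -0.6]
```

Request:
carry_out(
  targets=[-1, -0.7, 0.1, 0.3, 0, -1, -1.4, 0.1, 0.4, 0, -1, -2.1, 0.1, 0.4, 0, -1, -2.8, 0.1, 0.4, 0, -1, -3.4, 0.1, 0.4, 0],
)

```text
time: 12.35
ee_pos: [0.5395, 0.1308, 0.0459]
eef_rot: [-179.8, -0.5, -175.8]
ft_force: [-2.0, -0.5, -1.5]
grip_width: -0.002
grasp_force: 1.2
```

Request:
carry_out(
  targets=[-1, -0.3, 0, 0, 0, -1, -0.5, 0, 0, 0, -1, -0.6, 0, 0, 0, -1, -0.6, 0, 0, 0],
)

```text
time: 12.75
ee_pos: [0.5463, 0.1312, 0.0464]
eef_rot: [-179.8, -0.4, -175.9]
ft_force: [-2.1, -0.2, -0.8]
grip_width: -0.002
grasp_force: 1.0
```

```bash
python3 - <<'E'
from h import *
st()
E
```

```text
12.75 dock TCP [ 4.  -4.1 46.4] [-179.8   -0.4 -175.9] -0.002 [-2.1 -0.2 -0.8]
```

Still sliding at about 2 N. I keep pushing in small steps until the wall stops it.

Request:
carry_out(
  targets=[-1, -0.2, 0, 0, 0, -1, -0.4, 0, 0, 0, -1, -0.5, 0, 0, 0, -1, -0.5, 0, 0, 0],
)

```text
time: 13.15
ee_pos: [0.5517, 0.1317, 0.0464]
eef_rot: [-179.8, -0.3, -175.9]
ft_force: [-2.7, -0.6, -1.1]
grip_width: -0.0
grasp_force: 0.9
```

Request:
carry_out(
  targets=[-1, -0.2, 0, 0, 0, -1, -0.4, 0, 0, 0, -1, -0.4, 0, 0, 0],
)

```text
time: 13.45
ee_pos: [0.5529, 0.1317, 0.0464]
eef_rot: [-179.7, -0.6, -175.8]
ft_force: [-8.8, -0.3, 5.5]
grip_width: 0.001
grasp_force: 4.0
```

Request:
carry_out(
  targets=[-1, -0.3, 0, 0, 0, -1, -0.3, 0, 0, 0, -1, 0, 0, 0, 0, -1, 3, 0, 0, 0, -1, 7, 0, 0, 0],
)

```text
time: 13.95
ee_pos: [0.4887, 0.1276, 0.0474]
eef_rot: [-179.9, 0.1, -175.9]
ft_force: [-0.3, 0.5, 0.2]
grip_width: 0.002
grasp_force: 0.0
```

Request:
carry_out(
  targets=[-1, 2, 0, -3, 0, -1, 5, 0, -8, 0, -1, 6, 0, -13, 0, -1, 6, 0, -17, 0, -1, 6, 0, -17, 0],
)

```text
time: 14.45
ee_pos: [0.4314, 0.1251, 0.2235]
eef_rot: [-180.0, 0.5, -175.9]
ft_force: [1.6, -0.3, -0.4]
grip_width: 0.001
grasp_force: 0.0
```

```bash
python3 - <<'E'
from h import *
st()
(s,_),(t,_)=survey()
# rectified view of the face plane (dock axes, z=50mm): 4 px/mm, x 10..190, y 45..-45
def rect(n,im,z):
    X,Y=np.meshgrid(np.arange(45,-45,-.3),np.arange(190,5,-.3)); P=np.zeros(X.shape+(2,),np.float32)
    c,R,tt=cam(n); xy=o+Y[...,None]/1e3*ex+X[...,None]/1e3*ey; q=np.concatenate([xy,np.full(X.shape+(1,),z)],-1)@R.T+tt
    x,y=q[...,0]/q[...,2],q[...,1]/q[...,2]; k=1+c["k1"]*(x*x+y*y)
    return cv2.remap(im,(c["cx"]+c["fx"]*x*k).astype(np.float32),(c["cy"]+c["fy"]*y*k).astype(np.float32),2)
c=np.hstack([rect("top",t,.05),rect("scene",s,.05)])
save("m1.png",cv2.resize(c,(700,600)) )
E
```

```text
14.45 dock TCP [-111.    -2.   223.5] [-180.     0.5 -175.9] 0.001 [ 1.6 -0.3 -0.4]
scene face 411 [[21.7, -27.5, 46.5], [91.6, -0.4, 49.9], [168.4, 24.4, 54.5]] [ 97.1  -2.2 158.1  55.9   1.2]
scene tab_foot 0.61 [318.3 215.1] z68 [63.7 12.8 68. ]
scene tab_foot 0.51 [297.5 262.1] z68 [-70.4 178.4  68. ]
scene tab_foot 0.39 [366.5 206.6] z68 [  15.5 -126.    68. ]
scene tab_mid 0.48 [321.6 208.5] z68 [ 84.9 -15.   68. ]
scene tab_mid 0.47 [295.6 250.3] z68 [-29.  155.3  68. ]
scene tab_head 0.62 [298.1 234.4] z68 [ 23.  111.1  68. ]
scene tab_head 0.49 [308. 205.] z68 [122.9   5.8  68. ]
scene tab_head 0.21 [299.9 207.3] z68 [127.   31.8  68. ]
top face 865 [[25.2, -31.3, 46.4], [100.3, -4.5, 50.5], [172.8, 20.6, 55.3]] [103.1   2.5  83.2 161.9  89.8]
top tab_foot 0.59 [331.  205.1] z68 [52.9 -4.9 68. ]
top tab_foot 0.18 [394.6 241.7] z68 [ -63.9 -168.7   68. ]
top tab_mid 0.69 [397.1 193.8] z68 [  68.1 -190.9   68. ]
top tab_mid 0.54 [335.  192.3] z68 [ 87.9 -19.3  68. ]
top tab_mid 0.46 [330.9 226.3] z68 [-6.   0.7 68. ]
top tab_head 0.59 [279.7 233.7] z68 [-13.9 142.6  68. ]
top tab_head 0.36 [332.1 179.5] z68 [125.  -14.6  68. ]
top tab_head 0.33 [331.7 227.4] z68 [-9.2 -1.2 68. ]
```

View pics/m1.png

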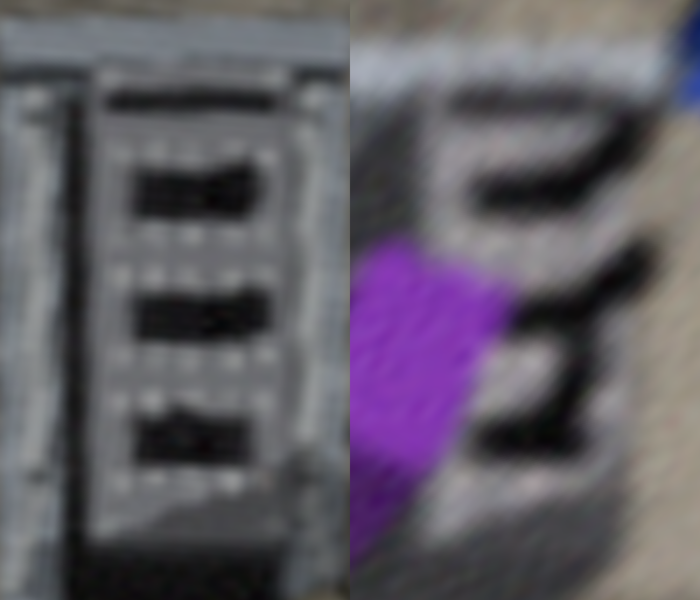

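Module home: face spans about 22–172 mm, wheels up. In the rectified top view (left half) the head tab is near mark 4 at (235,190), the mid tab between 4 and 5 at (250,315), and the foot tab near the middle at (180,435). I'll cage each tab loosely and shift it, starting with the foot wheel.

Request:
carry_out(
  targets=[-0.06, -4.5, -0.1, 0, 0, -0.06, -9, -0.2, 0, 0, -0.06, -13, -0.3, 0, 0, -0.06, -16.3, -0.3, 0, 0, -0.06, -16.3, -0.3, 0, 0],
)

```text
time: 15.35
ee_pos: [0.5934, 0.1318, 0.2145]
eef_rot: [-179.8, -0.2, -176.0]
ft_force: [-1.4, 0.2, -0.3]
grip_width: 0.47
grasp_force: 0.0
```

Request:
carry_out(
  targets=[-0.06, 0, 0, 4, 0, -0.06, 0, 0, 8, 0, -0.06, 0, 0, 11, 0, -0.06, 0, 0, 13, 0, -0.06, 0, 0, 13, 0],
)

```text
time: 15.85
ee_pos: [0.585, 0.1308, 0.0825]
eef_rot: [-179.7, -0.9, -175.8]
ft_force: [-0.5, -0.3, 0.2]
grip_width: 0.473
grasp_force: 0.0
```

```bash
python3 - <<'E'
from h import *
np.set_printoptions(suppress=True)
st()
im,_=snap("scene"); save("n1.png",cv2.resize(im[150:275,240:400],None,fx=4,fy=4))
E
```

```text
15.85 dock TCP [42.6 -7.3 82.5] [-179.7   -0.9 -175.8] 0.473 [-0.5 -0.3  0.2]
```

View pics/n1.png

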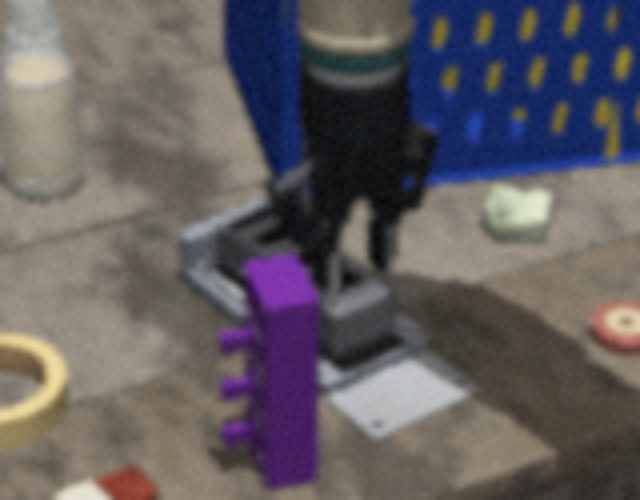

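Request:
carry_out(
  targets=[-0.06, -0.9, 0.1, 0, 0, -0.06, -0.9, 0.1, 0, 0, -0.3, -0.9, 0.1, 0, 0, -0.69, -0.9, 0.1, 0, 0, -0.69, -0.9, 0.1, 0, 0],
)

```text
time: 16.4
ee_pos: [0.5977, 0.1335, 0.0867]
eef_rot: [-179.8, -0.3, -175.8]
ft_force: [-0.7, 0.9, 0.7]
grip_width: 0.159
grasp_force: 0.4
```

Request:
carry_out(
  targets=[-0.69, 0, -0.2, 0, 0, -0.69, 0, -0.5, 0, 0, -0.69, 0, -0.8, 0, 0, -0.69, 0, -0.9, 0, 0, -0.69, 0, -0.9, 0, 0],
)

```text
time: 16.9
ee_pos: [0.5981, 0.1235, 0.086]
eef_rot: [-179.8, -0.4, -175.9]
ft_force: [0.3, 0.1, 0.1]
grip_width: 0.156
grasp_force: 0.0
```

```bash
python3 - <<'E'
from h import *
np.set_printoptions(suppress=True)
st()
E
```

```text
16.9 dock TCP [ 55.2 -15.5  86. ] [-179.8   -0.4 -175.9] 0.156 [0.3 0.1 0.1]
```

Request:
carry_out(
  targets=[-0.69, 0, -0.15, 0, 0, -0.69, 0, -0.15, 0, 0, -0.06, 0, -0.15, 0, 0, -0.06, 0, -0.15, 0, 0, -0.06, 0, -0.15, -1, 0],
)

```text
time: 17.4
ee_pos: [0.5973, 0.1222, 0.0953]
eef_rot: [-179.7, -0.5, -175.9]
ft_force: [-0.2, -0.2, -0.0]
grip_width: 0.469
grasp_force: 0.0
```

Request:
carry_out(
  targets=[-0.06, 0, 0, -3, 0, -0.06, -1.7, -0.1, -3, 0, -0.06, -3.5, -0.2, -3, 0, -0.06, -3.5, -0.2, -3, 0, -0.06, -3.5, -0.2, -3, 0],
)

```text
time: 17.9
ee_pos: [0.6331, 0.1232, 0.1261]
eef_rot: [-179.8, -0.4, -175.9]
ft_force: [-1.6, -0.1, 0.3]
grip_width: 0.469
grasp_force: 0.0
```

```bash
python3 - <<'E'
from h import *
np.set_printoptions(suppress=True)
st()
E
```

```text
17.9 dock TCP [ 90.1 -18.3 126.1] [-179.8   -0.4 -175.9] 0.469 [-1.6 -0.1  0.3]
```

Request:
carry_out(
  targets=[-0.06, 0, 0, 2, 0, -0.06, 0, 0, 4, 0, -0.06, 0, 0, 4.2, 0, -0.69, 0, 0, 4.2, 0, -0.69, 0, 0, 4.2, 0],
)

```text
time: 18.4
ee_pos: [0.6336, 0.1234, 0.0849]
eef_rot: [-179.8, -0.3, -175.8]
ft_force: [0.5, 0.4, 0.1]
grip_width: 0.159
grasp_force: 0.0
```

Request:
carry_out(
  targets=[-0.69, 0, 0, 0, 0, -0.69, 0, 0.3, 0, 0, -0.69, 0, 0.8, 0, 0, -0.69, 0, 1.4, 0, 0, -0.69, 0, 2, 0, 0],
)

```text
time: 18.9
ee_pos: [0.6319, 0.1438, 0.084]
eef_rot: [-179.8, -0.4, -175.9]
ft_force: [0.4, -1.8, 0.7]
grip_width: 0.153
grasp_force: 0.6
```

```bash
python3 - <<'E'
from h import *
np.set_printoptions(suppress=True)
st()
E
```

```text
18.9 dock TCP [90.3  2.3 84. ] [-179.8   -0.4 -175.9] 0.153 [ 0.4 -1.8  0.7]
```

Next I finish the mid wheel (to TCP y of about 14.3), open, lift, and go over the head tab (x 128, y about -15).

Request:
carry_out(
  targets=[-0.69, 0, 0.5, 0.1, 0, -0.69, 0, 0.9, 0.1, 0, -0.69, 0, 1.2, 0.1, 0, -0.69, 0, 1.2, 0.1, 0, -0.69, 0, 1.2, 0.1, 0],
)

```text
time: 19.4
ee_pos: [0.6309, 0.1556, 0.0827]
eef_rot: [-179.8, -0.4, -175.8]
ft_force: [0.8, -0.4, -0.1]
grip_width: 0.156
grasp_force: 0.0
```

Request:
carry_out(
  targets=[-0.06, 0, 0, 0, 0, -0.06, 0, 0, 0, 0, -0.06, 0, 0, -2, 0, -0.06, 0, 0, -4.2, 0, -0.06, 0, 0, -4.2, 0],
)

```text
time: 19.9
ee_pos: [0.6334, 0.1559, 0.1277]
eef_rot: [-179.9, -0.1, -175.9]
ft_force: [0.6, -0.3, 0.2]
grip_width: 0.471
grasp_force: 0.0
```

Request:
carry_out(
  targets=[-0.06, -2, -1.5, 0, 0, -0.06, -3.8, -2.9, 0, 0, -0.06, -3.8, -2.9, 0, 0, -0.06, -3.8, -2.9, 0, 0],
)

```text
time: 20.3
ee_pos: [0.6707, 0.1286, 0.1237]
eef_rot: [-179.8, -0.5, -175.9]
ft_force: [-0.6, -0.1, 0.5]
grip_width: 0.471
grasp_force: 0.0
```

```bash
python3 - <<'E'
from h import *
np.set_printoptions(suppress=True)
st()
E
```

```text
20.3 dock TCP [127.9 -15.6 123.7] [-179.8   -0.5 -175.9] 0.471 [-0.6 -0.1  0.5]
```

Request:
carry_out(
  targets=[-0.06, 0, 0, 2, 0, -0.06, 0, 0, 3.9, 0, -0.06, 0, 0, 3.9, 0, -0.69, 0, 0, 3.9, 0, -0.69, 0, 0, 3.9, 0],
)

```text
time: 20.8
ee_pos: [0.6714, 0.1296, 0.0867]
eef_rot: [-179.8, -0.3, -175.8]
ft_force: [-0.1, -0.2, 0.3]
grip_width: 0.161
grasp_force: 0.0
```

Request:
carry_out(
  targets=[-0.69, 0, 0.2, 0, 0, -0.69, 0, 0.8, 0, 0, -0.69, 0, 1.5, 0, 0, -0.69, 0, 2.1, 0, 0, -0.69, 0, 2.1, 0, 0],
)

```text
time: 21.3
ee_pos: [0.6692, 0.1522, 0.0857]
eef_rot: [-179.9, -0.4, -175.7]
ft_force: [-0.1, -0.2, -0.5]
grip_width: 0.153
grasp_force: 0.0
```

```bash
python3 - <<'E'
from h import *
np.set_printoptions(suppress=True)
st()
E
```

```text
21.3 dock TCP [128.2   8.1  85.7] [-179.9   -0.4 -175.7] 0.153 [-0.1 -0.2 -0.5]
```

Request:
carry_out(
  targets=[-0.69, 0, -0.4, 0, 0, -0.69, 0, -0.4, 0, 0, -0.06, 0, -0.4, 0, 0, -0.06, 0, -0.4, 0, 0, -0.06, 0, -0.4, -2, 0],
)

```text
time: 21.8
ee_pos: [0.6677, 0.1449, 0.1029]
eef_rot: [-179.7, -0.7, -175.9]
ft_force: [-0.2, -0.3, -0.5]
grip_width: 0.467
grasp_force: 0.0
```

Request:
carry_out(
  targets=[-0.06, 0, 0, -4, 0, -0.06, 4, 0, -8, 0, -0.06, 8, 0, -12, 0, -0.06, 12, 0, -12, 0, -0.06, 17, 0, -12, 0],
)

```text
time: 22.3
ee_pos: [0.5011, 0.1343, 0.2287]
eef_rot: [-179.8, -0.1, -175.9]
ft_force: [0.6, 0.4, -0.3]
grip_width: 0.467
grasp_force: 0.0
```

Request:
carry_out(
  targets=[-0.06, 4, 0, 0, 0, -0.06, 7, 0, 0, 0, -0.06, 7, 0, 0, 0],
)

```text
time: 22.6
ee_pos: [0.4269, 0.1282, 0.2274]
eef_rot: [-179.7, -0.6, -175.8]
ft_force: [0.5, -0.2, 0.3]
grip_width: 0.47
grasp_force: 0.0
```

```bash
cat >> h.py <<'E'
def rect(n,im,z):
    X,Y=np.meshgrid(np.arange(45,-45,-.3),np.arange(190,5,-.3))
    c,R,tt=cam(n); xy=o+Y[...,None]/1e3*ex+X[...,None]/1e3*ey; q=np.concatenate([xy,np.full(X.shape+(1,),z)],-1)@R.T+tt
    x,y=q[...,0]/q[...,2],q[...,1]/q[...,2]; k=1+c["k1"]*(x*x+y*y)
    return cv2.remap(im,(c["cx"]+c["fx"]*x*k).astype(np.float32),(c["cy"]+c["fy"]*y*k).astype(np.float32),2)
E
python3 - <<'E'
from h import *
np.set_printoptions(suppress=True)
st()
(s,_),(t,_)=survey()
save("p1.png",cv2.resize(np.hstack([rect("top",t,.05),rect("scene",s,.05)]),(700,600)))
E
```

```text
22.6 dock TCP [-115.3    1.5  227.4] [-179.7   -0.6 -175.8] 0.47 [ 0.5 -0.2  0.3]
scene face 432 [[21.2, -27.6, 46.8], [89.7, -1.4, 49.8], [167.2, 24.6, 54.6]] [ 98.   -0.6 161.3  72.4   8.1]
scene tab_foot 0.48 [325.3 216. ] z68 [48.4 -0.4 68. ]
scene tab_foot 0.38 [297.9 260.8] z68 [-66.8 174.7  68. ]
scene tab_mid 0.47 [297.7 250.1] z68 [-31.5 150.5  68. ]
scene tab_mid 0.44 [312.8 217.9] z68 [61.8 33.5 68. ]
scene tab_head 0.54 [307.9 202.5] z68 [133.9  -1.7  68. ]
scene tab_head 0.53 [296.5 234.9] z68 [ 23.7 115.8  68. ]
scene tab_head 0.23 [394.1 233.3] z68 [-126.5  -99.7   68. ]
top face 862 [[24.5, -31.5, 46.5], [99.9, -5.7, 50.5], [174.2, 20.8, 55.1]] [103.   -3.8 162.4  83.4   2.4]
top tab_foot 0.66 [325.7 179. ] z68 [128.1   3.1  68. ]
top tab_foot 0.63 [335.  203.6] z68 [ 56.1 -16.3  68. ]
top tab_foot 0.33 [328. 171.] z68 [150.5  -5.4  68. ]
top tab_mid 0.52 [322.3 194.7] z68 [84.3 16.5 68. ]
top tab_head 0.57 [324.3 181.5] z68 [121.3   7.6  68. ]
top tab_head 0.5 [282.4 230.5] z68 [ -5.7 134.6  68. ]
```

View pics/p1.png

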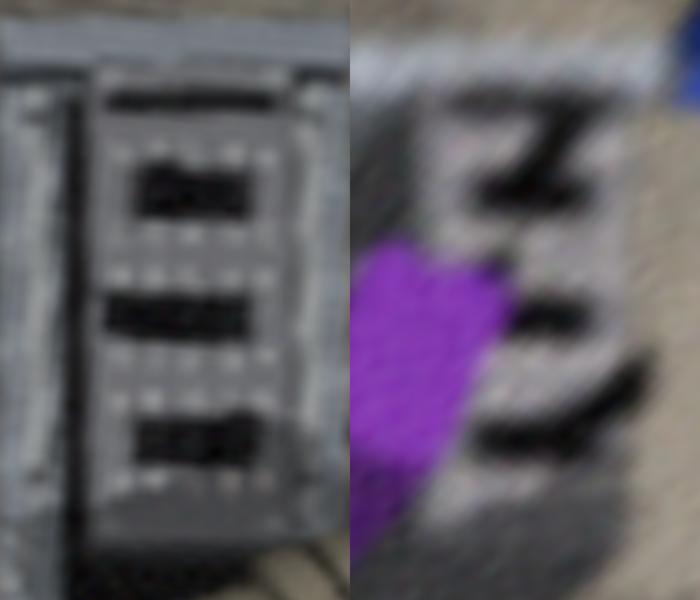

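The rectified top view shows the mid tab over mark 1 (px ~120,315) and the foot tab near mark 4 (~235,435). The head tab is a bulge near (165,180). I check with the depth images.

```bash
python3 - <<'E'
from h import *
np.set_printoptions(suppress=True)
for n in("top","scene"):
    im,dp=snap(n); D=dock(cloud(n,dp))
    f=D[(D[...,0]>25)&(D[...,0]<165)&(abs(D[...,2]-50.5)<4)&(abs(D[...,1])<45)]
    e=np.percentile(f[:,1],[1,99]); print(n,"face y edges",e.round(1),e.mean().round(1),"z",np.median(f[:,2]).round(1))
    for x,w in((52,"foot"),(90,"mid"),(128,"head")):
        q=D[(abs(D[...,0]-x)<13)&(abs(D[...,1]+5)<36)&(D[...,2]>57)&(D[...,2]<85)]
        print(w,len(q),q.mean(0).round(1) if len(q) else "",np.percentile(q[:,1],[5,95]).round(1) if len(q) else "", "zmax",np.percentile(q[:,2],80).round(1) if len(q) else "")
    if n=="top":
        g=rect("top",im,.066).mean(-1)
        for x,w in((52,"foot"),(90,"mid"),(128,"head")):
            r=slice(int((190-x-3)/.3),int((190-x+3)/.3)); p=g[r].mean(0); print(w,[(round(45-i*.3),int(p[i])) for i in range(40,270,7)])
            for dx in(9,): 
                r=slice(int((190-x-dx-1)/.3),int((190-x-dx+1)/.3)); p=g[r].mean(0); print(" +9",[(round(45-i*.3),int(p[i])) for i in range(40,270,7)])
E
```

```text
top face y edges [-31.9  20.8] -5.5 z 50.6
foot 30 [ 53.7 -12.3  64.5] [-21.7  12. ] zmax 69.0
mid 25 [92.2  9.1 62.4] [-4.7 16.9] zmax 65.5
head 19 [129.8   0.8  68.1] [-3.8  5. ] zmax 72.8
foot [(33, 118), (31, 83), (29, 58), (27, 31), (25, 38), (22, 74), (20, 99), (18, 110), (16, 112), (14, 104), (12, 87), (10, 49), (8, 29), (6, 27), (4, 26), (2, 21), (-1, 20), (-3, 21), (-5, 23), (-7, 20), (-9, 14), (-11, 12), (-13, 19), (-15, 21), (-17, 21), (-20, 32), (-22, 54), (-24, 70), (-26, 70), (-28, 66), (-30, 76), (-32, 99), (-34, 117)]
 +9 [(33, 138), (31, 116), (29, 67), (27, 27), (25, 30), (22, 65), (20, 95), (18, 117), (16, 127), (14, 130), (12, 110), (10, 101), (8, 114), (6, 123), (4, 110), (2, 98), (-1, 103), (-3, 112), (-5, 117), (-7, 112), (-9, 104), (-11, 101), (-13, 92), (-15, 81), (-17, 80), (-20, 97), (-22, 115), (-24, 122), (-26, 113), (-28, 103), (-30, 107), (-32, 131), (-34, 148)]
mid [(33, 127), (31, 95), (29, 57), (27, 28), (25, 36), (22, 68), (20, 83), (18, 57), (16, 24), (14, 20), (12, 15), (10, 16), (8, 18), (6, 18), (4, 14), (2, 15), (-1, 18), (-3, 22), (-5, 22), (-
[... 733 characters left out ...]
-9, 19), (-11, 23), (-13, 23), (-15, 28), (-17, 45), (-20, 74), (-22, 100), (-24, 110), (-26, 108), (-28, 95), (-30, 96), (-32, 116), (-34, 140)]
 +9 [(33, 125), (31, 105), (29, 69), (27, 32), (25, 35), (22, 63), (20, 95), (18, 110), (16, 120), (14, 125), (12, 118), (10, 99), (8, 89), (6, 86), (4, 82), (2, 75), (-1, 88), (-3, 108), (-5, 116), (-7, 108), (-9, 101), (-11, 108), (-13, 122), (-15, 126), (-17, 111), (-20, 111), (-22, 128), (-24, 135), (-26, 118), (-28, 98), (-30, 97), (-32, 110), (-34, 128)]
scene face y edges [-27.8  25.2] -1.3 z 49.9
foot 27 [ 51.6 -11.4  64.5] [-16.7  -7.6] zmax 68.2
mid 7 [92.8 18.1 62.8] [14.9 21.4] zmax 63.9
head 21 [127.2   5.6  67.5] [ 1.4 10.1] zmax 71.5
```

Foot (about 0.41) and mid (about 0.80) are good. The head reads about 0.27, so it needs roughly 3 mm more to the left. I re-cage it.

Request:
carry_out(
  targets=[-0.06, -5, 0, 0, 0, -0.06, -10, 0, 0, 0, -0.06, -15, 0, 0, 0, -0.06, -20, 0, 0, 0, -0.06, -24.3, 0, 0, 0],
)

```text
time: 23.6
ee_pos: [0.6763, 0.1464, 0.2251]
eef_rot: [-179.8, -0.3, -175.9]
ft_force: [1.0, 0.5, 0.0]
grip_width: 0.472
grasp_force: 0.0
```

Request:
carry_out(
  targets=[-0.06, 0, 0, 4, 0, -0.06, 0, 0, 8, 0, -0.06, 0, 0, 10, 0, -0.06, 0, 0, 10, 0, -0.06, 0, 0, 10, 0],
)

```text
time: 24.1
ee_pos: [0.6735, 0.1464, 0.1257]
eef_rot: [-179.8, -0.4, -175.9]
ft_force: [-0.0, 0.6, -0.3]
grip_width: 0.469
grasp_force: 0.0
```

```bash
python3 - <<'E'
from h import *
np.set_printoptions(suppress=True)
st()
E
```

```text
24.1 dock TCP [132.    1.9 125.7] [-179.8   -0.4 -175.9] 0.469 [-0.   0.6 -0.3]
```

Request:
carry_out(
  targets=[-0.06, 0.3, 0, 2, 0, -0.06, 0.3, 0, 4, 0, -0.69, 0.3, 0, 4, 0, -0.69, 0.3, 0, 4, 0, -0.69, 0.3, 0, 4, 0],
)

```text
time: 24.6
ee_pos: [0.6714, 0.1463, 0.0878]
eef_rot: [-179.8, -0.2, -175.9]
ft_force: [0.5, 0.8, -0.5]
grip_width: 0.155
grasp_force: 0.0
```

Request:
carry_out(
  targets=[-0.69, 0, 0.15, 0, 0, -0.69, 0, 0.3, 0, 0, -0.69, 0, 0.3, 0, 0, -0.69, 0, 0.3, 0, 0],
)

```text
time: 25.0
ee_pos: [0.6698, 0.149, 0.0858]
eef_rot: [-179.8, -0.4, -175.8]
ft_force: [-0.5, 0.3, 0.1]
grip_width: 0.154
grasp_force: 0.0
```

```bash
python3 - <<'E'
from h import *
np.set_printoptions(suppress=True)
st()
E
```

```text
25.0 dock TCP [128.5   4.9  85.8] [-179.8   -0.4 -175.8] 0.154 [-0.5  0.3  0.1]
```

Request:
carry_out(
  targets=[-0.69, 0, 0.08, 0, 0, -0.69, 0, 0.08, 0, 0, -0.06, 0, 0.08, 0, 0, -0.06, 0, 0.08, 0, 0, -0.06, 0, 0.08, -2, 0],
)

```text
time: 25.5
ee_pos: [0.6676, 0.1492, 0.103]
eef_rot: [-179.7, -0.7, -175.8]
ft_force: [-0.1, -0.9, 0.3]
grip_width: 0.465
grasp_force: 0.0
```

Request:
carry_out(
  targets=[-0.06, 0, 0, -4, 0, -0.06, 4, 0, -8, 0, -0.06, 8, 0, -12, 0, -0.06, 12, 0, -12, 0, -0.06, 17, 0, -12, 0],
)

```text
time: 26.0
ee_pos: [0.5009, 0.1384, 0.2288]
eef_rot: [-179.9, -0.1, -175.9]
ft_force: [0.0, 1.0, 0.4]
grip_width: 0.468
grasp_force: 0.0
```

Request:
carry_out(
  targets=[-0.06, 4, 0, 0, 0, -0.06, 7, 0, 0, 0, -0.06, 7, 0, 0, 0],
)

```text
time: 26.3
ee_pos: [0.4268, 0.1323, 0.2274]
eef_rot: [-179.7, -0.6, -175.7]
ft_force: [0.8, 0.5, -0.5]
grip_width: 0.471
grasp_force: 0.0
```

```bash
python3 - <<'E'
from h import *
np.set_printoptions(suppress=True)
st()
for n in("top","scene"):
    im,dp=snap(n); D=dock(cloud(n,dp))
    f=D[(D[...,0]>15)&(D[...,0]<175)&(abs(D[...,2]-50.5)<4)&(abs(D[...,1])<45)]
    e=np.percentile(f[:,1],[1,99]); print(n,"face y",e.round(1),e.mean().round(1),"x",np.percentile(f[:,0],[1,99]).round(1))
    for x,w in((52,"foot"),(90,"mid"),(128,"head")):
        q=D[(abs(D[...,0]-x)<13)&(abs(D[...,1]+5)<36)&(D[...,2]>59)&(D[...,2]<85)]
        print(w,len(q),q.mean(0).round(1),"rel",(q[:,1].mean()-e.mean()).round(1))
    if n=="top":
        g=rect("top",im,.066).mean(-1)
        for x in(52,90,128):
            r=slice(int((190-x-10)/.3),int((190-x-8)/.3)); p=g[r].mean(0); print(" +9",x,[(round(45-i*.3),int(p[i])) for i in range(85,230,7)])
E
```

```text
26.3 dock TCP [-115.1    5.5  227.4] [-179.7   -0.6 -175.7] 0.471 [ 0.8  0.5 -0.5]
top face y [-31.7  20.9] -5.4 x [ 24.2 170.5]
foot 24 [ 54.5 -16.1  67.4] rel -10.7
mid 18 [92.5 12.3 62.9] rel 17.7
head 17 [130.    1.4  69.9] rel 6.8
 +9 52 [(20, 105), (17, 120), (15, 130), (13, 123), (11, 101), (9, 106), (7, 120), (5, 120), (3, 102), (1, 99), (-2, 106), (-4, 115), (-6, 118), (-8, 110), (-10, 103), (-12, 97), (-14, 88), (-16, 77), (-18, 84), (-20, 104), (-22, 119)]
 +9 90 [(20, 92), (17, 106), (15, 116), (13, 120), (11, 105), (9, 107), (7, 122), (5, 126), (3, 111), (1, 106), (-2, 114), (-4, 120), (-6, 114), (-8, 104), (-10, 105), (-12, 117), (-14, 122), (-16, 112), (-18, 107), (-20, 122), (-22, 132)]
 +9 128 [(20, 101), (17, 116), (15, 121), (13, 125), (11, 110), (9, 93), (7, 87), (5, 84), (3, 74), (1, 81), (-2, 105), (-4, 120), (-6, 116), (-8, 105), (-10, 104), (-12, 114), (-14, 126), (-16, 123), (-18, 107), (-20, 120), (-22, 134)]
scene face y [-27.8  26.7] -0.5 x [ 19.7 168.6]
foot 22 [ 51.4 -11.9  66. ] rel -11.3
mid 5 [92.1 16.9 63.3] rel 17.4
head 17 [127.4   5.6  68. ] rel 6.1
```

Pictures are used up, so I check the head wheel numerically by fitting a tab model to the images and the depth.

```bash
cat > fit.py <<'E'
from h import *
np.set_printoptions(suppress=True,linewidth=160)
A=np.arange(-1,1.01,.05)
def world(X,Y,Z): return np.concatenate([o+X[...,None]/1e3*ex+Y[...,None]/1e3*ey,Z[...,None]/1e3],-1)
def fit():
  tot={}
  for n,c in(("top",-5.2),("scene",-1.0)):
    ims=[];Ds=[]
    for _ in range(4):
        im,dp=snap(n); ims.append(im.astype(float)); Ds.append(dock(cloud(n,dp)))
    g=np.mean(ims,0).mean(-1).astype(np.float32); D=np.array(Ds)
    C=cam(n)[0]; big=cv2.resize(g,None,fx=4,fy=4,interpolation=cv2.INTER_CUBIC)
    for xw,w in((52,"foot"),(90,"mid"),(128,"head")):
        sc=[];dd=[]
        th=np.linspace(0,2*np.pi,24)
        P=D[(abs(D[...,0]-xw)<12)&(abs(D[...,1]-c)<32)&(D[...,2]>58)&(D[...,2]<80)]
        for a in A:
            y0=c-26*np.sin(a); z0=42+26*np.cos(a)
            pts=np.concatenate([world(np.full(24,xw+s),y0+5*np.cos(th),z0+5*np.sin(th)) for s in(-7,7)])
            uv=np.array([proj(n,p) for p in pts])*4+1.5
            h=cv2.convexHull(uv.astype(np.float32)).astype(np.int32); m=np.zeros(big.shape,np.uint8); cv2.fillConvexPoly(m,h,1)
            r=cv2.dilate(m,np.ones((13,13)))-m
            sc.append(big[r>0].mean()-big[m>0].mean() - big[m>0].std())
            dd.append(np.median(abs(np.hypot(P[:,1]-y0,P[:,2]-z0)-5)))
        sc=np.array(sc);dd=np.array(dd)
        i=np.argsort(-sc)[:3]; j=np.argsort(dd)[:3]
        print(n,w,"image a",A[i].round(2),sc[i].round(0),"depth a",A[j].round(2),dd[j].round(2),len(P))
fit()
E
python3 fit.py
```

```text
top foot image a [0.4  0.35 0.45] [28. 26. 26.] depth a [0.5  0.45 0.4 ] [1.28 1.34 1.75] 97Traceback (most recent call last):
  File "fit.py", line 28, in <module>
    fit()
    ~~~^^
  File "fit.py", line 20, in fit
    uv=np.array([proj(n,p) for p in pts])*4+1.5
                 ~~~~^^^^^
  File "h.py", line 16, in proj
    c,R,t=cam(n); q=R@np.array(p,float)+t; x,y=q[0]/q[2],q[1]/q[2]; s=1+c["k1"]*(x*x+y*y)
          ~~~^^^
  File "h.py", line 5, in cam
    c=robot.camera_model(n); R=cv2.Rodrigues(np.array(c["rvec"],float))[0]; return c,R,np.array(c["tvec"],float).ravel()
ValueError: time passes only in moves, steps and waits
```

Too many camera_model calls in one script; I cache the model.

```bash
sed -i 's/^def cam(n):/import functools\n@functools.lru_cache(None)\ndef cam(n):/' h.py; python3 fit.py
```

```text
top foot image a [0.4  0.35 0.45] [28. 26. 26.] depth a [0.45 0.5  0.4 ] [1.46 1.61 1.66] 95
top mid image a [-0.7  -0.65 -0.6 ] [28. 26. 25.] depth a [-0.75 -0.7  -0.8 ] [1.21 1.43 1.54] 83
top head image a [-0.35 -0.4  -0.3 ] [34. 33. 31.] depth a [-0.2  -0.15 -0.25] [1.71 1.73 1.77] 77
scene foot image a [0.45 0.5  0.4 ] [13. 12. 11.] depth a [0.4  0.3  0.35] [1.6  1.62 1.7 ] 96
scene mid image a [-0.8  -0.75 -0.85] [-1. -2. -5.] depth a [-0.85 -0.9  -0.8 ] [1.3  1.35 1.48] 28
scene head image a [-0.3  -0.35 -0.25] [20. 20. 13.] depth a [-0.25 -0.2  -0.3 ] [1.64 1.74 1.78] 78
```

Head reads about -0.30 on average, so it is marginal. One more nudge of about 2.5 mm to the left; foot (about 0.43) and mid (about -0.77) stay.

Request:
carry_out(
  targets=[-0.06, -5, 0, 0, 0, -0.06, -10, 0, 0, 0, -0.06, -15, 0, 0, 0, -0.06, -20, 0, 0, 0, -0.06, -24.3, 0, 0, 0],
)

```text
time: 27.5
ee_pos: [0.676, 0.1503, 0.2253]
eef_rot: [-179.8, -0.3, -175.9]
ft_force: [0.3, -0.7, -0.2]
grip_width: 0.473
grasp_force: 0.0
```

Request:
carry_out(
  targets=[-0.06, 0.3, -0.3, 4, 0, -0.06, 0.3, -0.3, 8, 0, -0.06, 0.3, -0.3, 10, 0, -0.06, 0.3, -0.3, 10, 0, -0.06, 0.3, -0.3, 10, 0],
)

```text
time: 28.0
ee_pos: [0.6705, 0.147, 0.1258]
eef_rot: [-179.8, -0.4, -175.9]
ft_force: [0.6, -0.6, 0.3]
grip_width: 0.474
grasp_force: 0.0
```

Request:
carry_out(
  targets=[-0.06, 0, 0, 2, 0, -0.06, 0, 0, 4, 0, -0.69, 0, 0, 4, 0, -0.69, 0, 0, 4, 0, -0.69, 0, 0, 4, 0],
)

```text
time: 28.5
ee_pos: [0.6714, 0.1471, 0.0878]
eef_rot: [-179.8, -0.2, -175.9]
ft_force: [0.1, -0.7, -0.3]
grip_width: 0.159
grasp_force: 0.0
```

Request:
carry_out(
  targets=[-0.69, 0, 0.2, 0, 0, -0.69, 0, 0.4, 0, 0, -0.69, 0, 0.4, 0, 0, -0.69, 0, 0.4, 0, 0],
)

```text
time: 28.9
ee_pos: [0.6698, 0.1508, 0.0858]
eef_rot: [-179.8, -0.4, -175.8]
ft_force: [0.3, -0.0, -0.6]
grip_width: 0.159
grasp_force: 0.1
```

```bash
python3 - <<'E'
from h import *
np.set_printoptions(suppress=True)
st()
E
```

```text
28.9 dock TCP [128.6   6.7  85.8] [-179.8   -0.4 -175.8] 0.159 [ 0.3 -0.  -0.6]
```

Request:
carry_out(
  targets=[-0.69, 0, 0.12, 0, 0, -0.69, 0, 0.12, 0, 0, -0.06, 0, 0.12, 0, 0, -0.06, 0, 0.12, 0, 0, -0.06, 0, 0.12, -2, 0],
)

```text
time: 29.4
ee_pos: [0.6675, 0.1516, 0.1029]
eef_rot: [-179.7, -0.7, -175.8]
ft_force: [-0.4, -0.1, -0.5]
grip_width: 0.47
grasp_force: 0.0
```

Request:
carry_out(
  targets=[-0.06, 0, 0, -4, 0, -0.06, 4, 0, -8, 0, -0.06, 8, 0, -12, 0, -0.06, 12, 0, -12, 0, -0.06, 17, 0, -12, 0],
)

```text
time: 29.9
ee_pos: [0.5009, 0.1407, 0.2287]
eef_rot: [-179.9, -0.1, -175.9]
ft_force: [-0.3, 0.6, 0.4]
grip_width: 0.468
grasp_force: 0.0
```

Request:
carry_out(
  targets=[-0.06, 4, 0, 0, 0, -0.06, 7, 0, 0, 0, -0.06, 7, 0, 0, 0],
)

```text
time: 30.2
ee_pos: [0.4266, 0.1346, 0.2273]
eef_rot: [-179.7, -0.6, -175.7]
ft_force: [-0.5, -0.0, -0.6]
grip_width: 0.468
grasp_force: 0.0
```

```bash
python3 fit.py
```

```text
top foot image a [0.4  0.35 0.45] [28. 27. 26.] depth a [0.4  0.45 0.5 ] [1.62 1.62 1.83] 99
top mid image a [-0.7  -0.65 -0.6 ] [28. 26. 25.] depth a [-0.8  -0.85 -0.75] [0.89 1.22 1.26] 83
top head image a [-0.4  -0.45 -0.35] [36. 32. 31.] depth a [-0.35 -0.3  -0.4 ] [1.4  1.44 1.46] 87
scene foot image a [0.45 0.5  0.4 ] [13. 12. 11.] depth a [0.55 0.6  0.5 ] [1.09 1.26 1.46] 95
scene mid image a [-0.8  -0.75 -0.85] [-3. -3. -5.] depth a [-0.85 -0.8  -0.75] [1.41 1.53 1.55] 27
scene head image a [-0.4  -0.45 -0.35] [16. 13. 10.] depth a [-0.3  -0.4  -0.45] [1.51 1.6  1.67] 68
```

```bash
python3 -c "
from station import robot
print(robot.close_job())"
```

```text
the job is handed in; nothing more can be done
None
```

I handed the job in, and `close_job()` gave no verdict. The module was stood on the ledge and released, then tipped onto its back and pushed home against the rear wall. By camera its wheels read about +0.43, -0.78 and -0.38 rad, foot to head (marks 4, 1, 2), each inside its ±0.13 rad band. As far as I saw, nothing else was touched.

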